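# Take the plate cassette out of its covered dock

### The job

Push the clear dust hood of the dock back along its rails, away from the cassette, until it clicks past its spring plunger and stays open. Then pinch the cassette's two side catches together, lift the cassette straight out of the dock and keep holding it by the pinched catches, upright and still, about 10 cm above its seat: the program finishes while the cassette is still held up. Never tip the cassette, and leave the other things on the bench alone.

Things in the scene. Friction and masses are not known exactly. Their poses are not given: they have to be found in the camera images.
- dock: Fixed low dock: aluminium base plate with a grey block, top face 22 mm above the bench, in whose well the cassette stands. Origin: on the bench under the centre of the seated cassette; the dock spans x -52 to +114, y -62 to +62 mm. +x is the way the hood opens, roughly away from the robot (up to 0.45 rad either way); the catches face each other along y. Rails at y = +-40 mm, top at 27 mm.
- plunger_block (a point): Centre of the top of the metal block that carries the hood's spring plunger, fixed on the dock at its x = 62, y = +54 mm, 42 mm above the bench; the block is 16 x 13 mm.
- cassette: Loose white cassette with five upright glass plates, body 36 (x) x 26 (y) x 58 mm high, 0.1 to 0.2 kg, a sprung grey catch on each y side. Origin: centre of its underside, z up. Seated, its axes are the dock's and its underside is 6 mm above the bench. Hooks at the catches' feet lie under ledges in the well: it lifts out only with both catches pressed in at least 4 mm.
- pad_middle (a point): Point of the cassette midway between the ribbed thumb pads of its catches, 41 mm above its underside (47 mm above the bench when seated). Pads: 20 mm wide (x), 28 mm high (33 to 61 mm above the bench when seated), outer faces at y = +-27 mm (54 mm apart, 42 mm when fully pinched). Outside each pad there is free room for a finger down to the dock's top and rails.
- catch_left (a joint): Travel in m of the catch on the cassette's +y side: 0 sprung out, 0.006 fully pressed in. The spring pushes back with 2 N at 0 and about 4 N fully in, so a grip of 10 to 25 N holds it in.
- catch_right (a joint): The same for the catch on the cassette's -y side.
- hood (a joint): Travel in m of the clear dust hood along dock +x; starts at 0 to 0.015, over the cassette. An arch 68 long x 72 mm wide, roof 75 mm above the bench, open toward the robot. Friction under 1 N; from about 0.055 the spring plunger resists with about 5 N (let go there, the hood springs back a little); past 0.062 it snaps the hood on and then keeps it open. End stop at 0.071 (fully open).
- hood_rib (a point): Middle of the grey push rib on the hood's roof: 12 mm thick in dock x, 50 mm wide in dock y, 75 to 95 mm above the bench. It moves with the hood and lies 20 mm + the hood's travel from the dock's origin along dock x. Fingertips just above the roof on the robot's side can push its front face, 6 mm before this point.
- cuvette_box: Bystander: small blue lidded box 56 x 84 x 25 mm beside the dock, on its -y side; origin under its centre.
- tweezers: Bystander: steel tweezers 12 x 122 x 8 mm lying on the bench beside the dock, on its +y side.
- masking_tape: Bystander: roll of masking tape, about 104 mm across, 25 mm high, lying on the right of the bench.
- zero_cal_box: Bystander: round black puck-shaped box 64 mm across, 25 mm high, on the right of the bench.
- screwdriver: Bystander: small screwdriver with a thick red handle, 157 mm long, on the left of the bench.
Things that resemble listed ones, but are neither listed nor needed, are in the scene too. What is meant by the cassette is not brown, and is the larger of those in its own colour.

How it is judged (in metres and radians):
On the way, in this order (a step that is already met when the one before it is completed fails the run):
1. the hood is pushed open past its plunger while the cassette still stands in the dock (value of joint hood above 0.066 m and z of cassette in the frame of dock below 0.015 m), for 0.2 s.
2. both catches are pinched in with the fingers while the cassette is still in the dock (value of joint each of catch_left, catch_right above 0.003 m and contact force between the fingers and cassette above 1 N and z of cassette in the frame of dock below 0.02 m), for 0.05 s.
At the end, for the whole second after the job is handed in: Hood open past its plunger (over 66 mm); cassette held by the fingers, both catches pinched in over 3 mm, its underside over 60 mm above its seat (66 mm above the bench), within 150 mm sideways of the seat, not touching the dock, within 0.3 rad of upright, slower than 0.03 m/s (value of joint hood above 0.066 m and z of cassette in the frame of dock above 0.066 m and horizontal distance between cassette and dock below 0.15 m and value of joint each of catch_left, catch_right above 0.003 m and contact force between the fingers and cassette above 1 N and contact force between cassette and dock below 0.05 N and angle between cassette's own z axis and vertical below 0.3 rad and linear speed of cassette below 0.03 m/s); the arm keeps its last pose, push and grip.
It fails at once if the cassette is tipped by more than 0.5 rad (angle between cassette's own z axis and vertical above 0.5 rad).
It fails at once if a bystander is moved by more than 30 mm (distance of any of cuvette_box, tweezers, masking_tape, zero_cal_box, screwdriver from where it was at the start of the episode above 0.03 m).
It also fails if it takes over 48 s, if anything falls off the work surface, if the arm or the gripper's body presses on something with over 40 N, if the wrist force passes 120 N, or if a joint passes its speed limit or range.

### The arm

A 7-joint arm with a two-finger parallel gripper is mounted at the origin on a cart in front of the work surface, level with it; the furniture and walls round the work are solid. World frame = base frame: x ahead of the robot, y to its left, z up, the work surface at z = 0. Lengths are in m, angles in degrees, forces in N, time in s.
With the tool pointing down it reaches from about 0.425 to 0.875 m from the base axis. Payload 4.7 kg.
Tool frame: the origin (TCP) lies between the finger pads; the fingertips stand 19 mm ahead of it and the grasp point (between the pads) is the TCP; x points along the fingers, z is the direction in which the jaws open and shut, and the axes are right-handed (so a half turn about x gives the same grasp; the last joint's range is limited). The gripper opens to 87 mm and grips with 3 to 60 N. Pads are 19 mm wide; open, the fingers measure 117 mm over their backs; the gripper's body (75 mm by 190 mm) begins 51 mm behind the grasp point.
Start: joints at [-71.156, 18.392, -4.016, 83.108, 1.295, 78.541, -3.26], TCP at [0.201, 0.618, 0.221] pointing down, gripper open.
Joint ranges: [-163.93, 163.93], [-17.29, 119.83], [-79.2, 71.16], [3.27, 140.29], [-89.18, 269.18], [5.43, 117.66], [-154.24, 154.24]. Speed limits (degrees/s): [147.25, 147.25, 180, 180, 180, 180, 180].

### API

Orientations are given as [roll, pitch, yaw] about the fixed x, y, z axes, in that order (R = Rz(yaw) Ry(pitch) Rx(roll)).
In Python, from cell import monitor, read_camera, camera_model, env, regions_of gives the robot as it stands. The module is installed in compiled form; this text tells all that it offers.
- The arm moves only by the tool step_arm, never from a script. Its argument "deltas" is a list of rows, each a list of 5 numbers: the gripper's target within -1 to 1 (fully open at 1, half-way at 0, shut at -1), then the shift along the tool's x, y, z in m, then the turn about the tool's x in degrees. A call has 1 to 12 rows; each row is the pose to reach, as a shift and turn from the pose commanded when the call began, along the tool's axes at that moment; what a row does not reach only later rows make up. A row lasts 1/8 s, in which the tool goes at most 62.5 mm and 10.7 degrees, less where a joint would pass 70% of its speed; a pose out of reach is approached as far as the arm can. A call with a gripper value outside its range is refused whole. The fingers move at their own pace and stop on an object; "newtons" is the grip in N (left out, the last holds). Time passes only in rows, so rows that repeat a pose let the fingers close. It gives the time, the measured TCP pose, the force and the opening at its end, in the units of the state.
- monitor.get_obs(): the state, without advancing time (a new reading comes with each control period).
- read_camera(name): name is "scene" or "top" or "wrist"; returns (picture, depth): 400x640x3 uint8, red, green, blue; 400x640 float32, m along the optical axis (not along the pixel's ray), 0 where there is no reading.
- camera_model(name): a dict with "fx", "fy", "cx", "cy" (pixels), "k1" (the pictures are not rectified: a ray, as slopes to the right and down, at radius r is drawn at 1 + k1 r^2 times it, then the intrinsics apply), "xyz" and "attitude" of the camera in the world. Camera axes: x right, y down, z forward; pixel columns grow to the right and rows downward; lengths in m; the calibration is good to about 2 mm. A picture is of the moment at which its call begins: read the wrist's pose just before it. camera_model takes no time and is no camera call; for the wrist camera it gives the pose at the moment of the call.
- env.sign_off(): hands the job in, once; it reports no verdict.
Trained networks look in the newest picture that a camera, given by its name, has taken for a name from the list of things; names that differ only in an ending like _2 or _b are one class to them, and where a whole thing is asked for, a point or a joint stands for the part that bears it (a point fixed in the world has none). Each returns a list of dicts, best first, with "p" (0 to 1); they miss things now and then, are a little off and sometimes report something else, mostly with a low value. They report only what shows in the picture. A call takes as long as a camera call. They do not tell look-alikes from the thing itself.
- regions_of(camera, thing): "pixels" (400x640 bool, what is visible of it) and "pixel" ([column, row] in pixels, amid what is visible of it).
The state is a dict: "time_s": time; "qpos": joint angles; "joint_velocities": joint speeds; "effort": joint torques, N m; "tool_pos": TCP position; "tool_rot": TCP orientation; "force": force on the tool from outside, world axes, zero at the start; "wrist_torque": the same for the moment, N m; "grip_width": finger opening in m.
Only numpy, scipy, OpenCV 4.12 (cv2) and the standard library are available. Lean on these libraries where they do the work, as an engineer would, in place of code of your own. Each camera call takes 0.05 s, during which the arm holds its last target. There are 200 camera calls.

## Working session

There is one attempt and no reset: what is moved stays moved. The work goes in short steps, Python scripts to look and compute and a tool call to move; the robot and the scene stay as the last step left them, time stands still between calls to the robot, and variables do not carry over. Pictures are saved under pics/ and viewed, about 8 in all and at most 12, crops included, and the job is handed in when it is done.

Besides the shell and the picture viewer there is one more tool, called as name([rows], argument=value, ...), one row to a line, values as JSON. step_arm: Moves the arm, as the interface text tells. Its arguments: {"type":"object","properties":{"deltas":{"type":"array"},"newtons":{"type":"number"}},"required":["deltas"]}

```bash
mkdir -p pics; cat > h.py <<'E'
import numpy as np, cv2
from cell import monitor, read_camera, camera_model, env, regions_of
from scipy.spatial.transform import Rotation as R
def Rc(m):
    a=np.array(m["attitude"],float)
    return a if a.shape==(3,3) else (R.from_euler('xyz',a,degrees=True).as_matrix() if a.size==3 else R.from_quat(a).as_matrix())
def rays(m,px):
    K=np.array([[m["fx"],0,m["cx"]],[0,m["fy"],m["cy"]],[0,0,1.]])
    u=cv2.undistortPoints(np.array(px,float).reshape(-1,1,2),K,np.array([m["k1"],0,0,0.])).reshape(-1,2)
    return np.c_[u,np.ones(len(u))]
def atz(m,px,z):
    d=rays(m,px)@Rc(m).T; o=np.array(m["xyz"]); return o+d*((z-o[2])/d[:,2])[:,None]
def world(m,px,dep): return (rays(m,px)*np.array(dep)[:,None])@Rc(m).T+np.array(m["xyz"])
E
python3 - <<'E'
from h import *
print(monitor.get_obs())
for c in ("scene","top"):
    m=camera_model(c);print(c,m)
    p,d=read_camera(c);cv2.imwrite(f"pics/{c}0.png",p[:,:,::-1]);np.savez(f"{c}0.npz",p=p,d=d)
    for t in ("dock","cassette","hood_rib","plunger_block","cuvette_box","tweezers","hood"):
        for r in regions_of(c,t)[:4]:
            ys,xs=np.nonzero(r["pixels"]&(d>0))
            if len(xs)==0: print(c,t,r["p"],r["pixel"]);continue
            w=world(m,np.c_[xs,ys],d[ys,xs])
            print(c,t,round(r["p"],2),r["pixel"],len(xs),np.median(w,0).round(3),w[:,2].max().round(3))
E
```

```text
{'time_s': 0.0, 'qpos': array([-71.15472829,  18.43963556,  -4.01473587,  83.17674684,
         1.29347709,  78.54175488,  -3.25939142]), 'joint_velocities': array([-0.05862208, -0.01976552, -0.02448984,  0.08785124,  0.03136427,
        0.00218238, -0.03639582]), 'effort': array([-4.90107723e-04, -4.91303194e+01, -4.04242957e-01, -3.12530065e+01,
       -6.38939836e-02,  4.38399380e-02,  1.76873218e-04]), 'tool_pos': array([0.20113351, 0.61748779, 0.21953873]), 'tool_rot': array([-177.63419872,   89.88692606, -105.67013033]), 'force': array([ 0.40978615, -0.81501574,  0.15005302]), 'wrist_torque': array([ 0.0143392 , -0.02971053,  0.03617456]), 'grip_width': 0.08727191055287843}
scene {'fx': 430.2389810243622, 'fy': 430.2389810243622, 'cx': 327.23482098377633, 'cy': 199.30880211710695, 'k1': -0.10187992874145212, 'xyz': array([-0.22920021,  0.51846183,  0.76499719]), 'attitude': array([-1.27695840e+02,  1.05495112e-01, -1.25612408e+02])}
scene dock 0.89 [336.6, 207.9] 1891 [ 0.476 -0.026  0.024] 0.097
scene dock 0.57 [347.7, 209.9] 219 [ 0.458 -0.043  0.038] 0.075
scene cassette 0.9
[... 754 characters left out ...]
11.10965660006366, 'k1': -0.08864911062074235, 'xyz': array([0.18845311, 0.0023488 , 1.60709315]), 'attitude': array([-1.68518191e+02,  1.56197960e-01, -9.23753112e+01])}
top dock 0.82 [333.5, 215.9] 1931 [ 0.492 -0.052  0.023] 0.101
top cassette 0.6 [275.5, 193.4] 198 [0.576 0.122 0.043] 0.061
top hood_rib 0.92 [332.1, 219.0] 491 [ 0.479 -0.05   0.076] 0.101
top plunger_block 0.88 [333.7, 217.6] 1918 [ 0.492 -0.051  0.023] 0.101
top cuvette_box 0.76 [376.5, 219.8] 499 [ 0.487 -0.18   0.025] 0.035
top cuvette_box 0.67 [334.3, 214.2] 2012 [ 0.492 -0.052  0.023] 0.101
top tweezers 0.54 [374.2, 217.9] 433 [ 0.487 -0.18   0.025] 0.035
top hood 0.71 [334.4, 215.6] 495 [ 0.481 -0.05   0.076] 0.101
```

```bash
python3 - <<'E'
from h import *
s=cv2.imread("pics/scene0.png")[130:290,230:430]; t=cv2.imread("pics/top0.png")[160:270,240:420]
s=cv2.resize(s,(800,640),interpolation=3)[:600]; cv2.imwrite("pics/s1.png",s)
cv2.imwrite("pics/t1.png",cv2.resize(t,(800,489),interpolation=3))
m=camera_model("top")
regs=regions_of("top","dock")
z=np.load("top0.npz"); d=z['d']
r=regs[0]["pixels"]
ys,xs=np.nonzero(r&(d>0)); w=world(m,np.c_[xs,ys],d[ys,xs])
k=w[:,2]<.035
print(cv2.minAreaRect(w[:,:2].astype(np.float32)*1000))
k=(w[:,2]>.085); print(k.sum(), cv2.minAreaRect(w[k,:2].astype(np.float32)*1000), w[k].mean(0))
k=(w[:,2]>.065); print(k.sum(), cv2.minAreaRect(w[k,:2].astype(np.float32)*1000), w[k].mean(0))
m=camera_model("scene");d=np.load("scene0.npz")['d'];regs=regions_of("scene","hood_rib");r=regs[0]["pixels"]
ys,xs=np.nonzero(r&(d>0)); w=world(m,np.c_[xs,ys],d[ys,xs])
k=(w[:,2]>.085); print(k.sum(), cv2.minAreaRect(w[k,:2].astype(np.float32)*1000), w[k].mean(0))
E
```

```text
((504.8868713378906, -51.91809844970703), (126.35018920898438, 172.21473693847656), 85.54476928710938)
71 ((491.0512390136719, -39.054603576660156), (34.031227111816406, 76.56290435791016), 30.666196823120117) [ 0.49859816 -0.05238455  0.09456982]
508 ((480.2762756347656, -51.372379302978516), (71.25169372558594, 67.90270233154297), 86.63392639160156) [ 0.47931352 -0.05114097  0.0779066 ]
69 ((499.6815490722656, -50.90968322753906), (51.51569747924805, 9.534703254699707), 85.89955139160156) [ 0.49837964 -0.04915083  0.09071539]
```

View pics/s1.png

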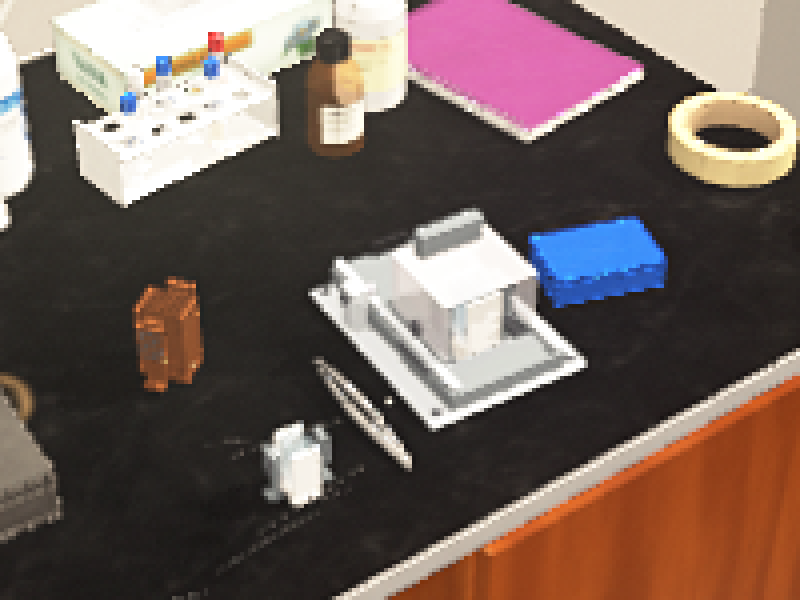

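View pics/t1.png

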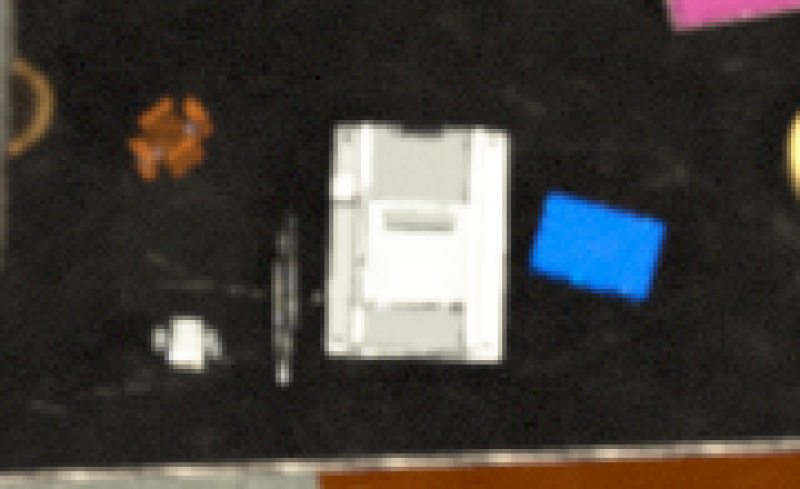

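Candidates in the scene picture: the brown cassette (272,213) is excluded by colour. The small white cassette (309,246) is the smaller one. The white one under the hood (350,207) stands in the dock and is the larger white one, so I choose it. The scene crop shows all three clearly, with the hood's rib at (343,188). The dock is about (0.474, -0.050) with yaw about -4°.

```bash
cat >> h.py <<'E'
def togo(x,y,z,yaw):
    "tool-axis shift and turn so tool z lies along dock y (mod 180)"
    o=monitor.get_obs(); T=R.from_euler('xyz',o["tool_rot"],degrees=True).as_matrix()
    s=T.T@(np.array([x,y,z])-o["tool_pos"])
    t=np.radians(yaw); v=T.T@np.array([-np.sin(t),np.cos(t),0])
    a=(np.degrees(np.arctan2(-v[1],v[2]))+90)%180-90
    return s.round(4), round(a,2), o["tool_pos"].round(4), T.round(3).tolist()
E
python3 - <<'E'
from h import *
print(togo(.42,.25,.25,-4.2)); print(togo(.44,-.048,.25,-4.2))
for c in("scene","top"):
    m=camera_model(c);d=np.load(c+"0.npz")['d'];ys,xs=np.nonzero(d>0);w=world(m,np.c_[xs,ys],d[ys,xs])
    k=(w[:,2]>.12)&(w[:,0]>.1)&(w[:,0]<.7)&(abs(w[:,1])<.7)
    print(c,k.sum(),w[k].min(0) if k.any() else 0,w[k].max(0) if k.any() else 0, camera_model("wrist")["xyz"])
E
```

```text
(array([-0.0293, -0.3219, -0.2823]), np.float64(-13.83), array([0.2013, 0.6181, 0.2207]), [[0.0, -0.951, 0.31], [0.0, 0.31, 0.951], [-1.0, -0.0, 0.0]])
(array([-0.0293, -0.4332, -0.5595]), np.float64(-13.83), array([0.2013, 0.6181, 0.2207]), [[0.0, -0.951, 0.31], [0.0, 0.31, 0.951], [-1.0, -0.0, 0.0]])
scene 40074 [0.10000004 0.13590747 0.22035635] [0.25921323 0.69984854 0.68475403] [0.13551571 0.63825632 0.38558307]
top 10503 [0.10000654 0.07800222 0.29129663] [0.2627662  0.69962091 0.75008474] [0.13551571 0.63825632 0.38558307]
```

step_arm([
  [-1,-0.01,-0.046,-0.04,0],
  [-1,-0.02,-0.092,-0.08,0],
  [-1,-0.029,-0.138,-0.121,-3],
  [-1,-0.029,-0.184,-0.161,-6],
  [-1,-0.029,-0.23,-0.2,-9],
  [-1,-0.029,-0.276,-0.24,-12],
  [-1,-0.029,-0.322,-0.282,-13.8],
  [-1,-0.029,-0.345,-0.338,-13.8],
  [-1,-0.029,-0.367,-0.394,-13.8],
  [-1,-0.029,-0.389,-0.449,-13.8],
  [-1,-0.029,-0.411,-0.504,-13.8],
  [-1,-0.029,-0.433,-0.56,-13.8],
], newtons=15)

```text
time_s: 2.4
tool_pos: [0.4396, -0.0503, 0.25]
tool_rot: [-55.1, 89.9, 30.7]
force: [0.9, -0.4, 1.1]
grip_width: 0.0005
```

step_arm([
  [-1,0,0,0,0],
  [-1,0,0,0,0],
])

```text
time_s: 2.65
tool_pos: [0.4396, -0.0479, 0.2498]
tool_rot: [-16.1, 89.9, 69.7]
force: [-0.1, 0.8, -0.7]
grip_width: 0.0004
```

```bash
python3 - <<'E'
from h import *
o=monitor.get_obs();print(o["time_s"],o["tool_pos"],o["grip_width"],togo(.44,-.048,.25,-4.2)[:2])
m=camera_model("wrist");p,d=read_camera("wrist");cv2.imwrite("pics/w1.png",p[:,:,::-1]);np.savez("w1.npz",p=p,d=d);print(m["xyz"],m["attitude"])
for t in("dock","hood_rib","cassette","plunger_block"):
  for r in regions_of("wrist",t)[:2]:
    ys,xs=np.nonzero(r["pixels"]&(d>0)); w=world(m,np.c_[xs,ys],d[ys,xs])
    for lo,hi in((.085,.105),(.068,.08),(.035,.05),(.018,.03),(-.01,.012)):
        k=(w[:,2]>lo)&(w[:,2]<hi)
        if k.sum()>30: print(t,round(r["p"],2),r["pixel"],lo,k.sum(),np.round(cv2.minAreaRect(w[k,:2].astype(np.float32)*1000)[0],1),cv2.minAreaRect(w[k,:2].astype(np.float32)*1000)[1:],np.median(w[k],0).round(4))
E
```

```text
2.65 [ 0.43960922 -0.04789689  0.24979054] 0.00038556062752859865 (array([-0.0002, -0.0004, -0.0001]), np.float64(-0.04))
[ 0.37064643 -0.04383186  0.41464898] [ 1.65610847e+02 -6.84196284e-02  8.57622725e+01]
dock 0.56 [320.3, 186.3] 0.068 2924 [469.4 -51.4] ((71.98020935058594, 44.720890045166016), 84.9449462890625) [ 0.467  -0.0517  0.0758]
dock 0.56 [320.3, 186.3] 0.035 31 [453.7 -42.4] ((83.80015563964844, 31.965505599975586), 62.043922424316406) [ 0.4502 -0.0171  0.0434]
dock 0.56 [320.3, 186.3] 0.018 2628 [462.7 -50.9] ((92.24756622314453, 83.31098937988281), 85.3632583618164) [ 0.4387 -0.0487  0.023 ]
dock 0.56 [320.3, 186.3] -0.01 2102 [464.3 -51.2] ((124.68579864501953, 90.8740463256836), 85.88611602783203) [ 0.4583 -0.0534  0.0068]
hood_rib 0.66 [318.5, 205.0] 0.068 2875 [469.4 -51.4] ((71.97732543945312, 44.72868728637695), 84.93284606933594) [ 0.4668 -0.0518  0.0758]
hood_rib 0.66 [318.5, 205.0] 0.035 33 [453.  -43.2] ((82.38089752197266, 30.036937713623047), 63.84070587158203) [ 0.4502 -0.0385  0.0439]
cassette 0.67 [315.4, 183.3] 0.035 49 [453.4 -50.1] ((23.90745735168
[... 224 characters left out ...]
475.8, 293.2] 0.035 81 [591.6 125.2] ((7.358381271362305, 20.567285537719727), 35.73648452758789) [0.5939 0.1256 0.0445]
plunger_block 0.56 [316.8, 191.9] 0.068 2911 [469.4 -51.4] ((71.97732543945312, 44.72868728637695), 84.93284606933594) [ 0.4669 -0.0518  0.0758]
plunger_block 0.56 [316.8, 191.9] 0.035 32 [453.7 -42.4] ((83.80015563964844, 31.965505599975586), 62.043922424316406) [ 0.4502 -0.0171  0.0435]
plunger_block 0.56 [316.8, 191.9] 0.018 2623 [462.7 -50.9] ((92.24756622314453, 83.31098937988281), 85.3632583618164) [ 0.4387 -0.0488  0.023 ]
plunger_block 0.56 [316.8, 191.9] -0.01 2131 [464.5 -51.6] ((125.28614807128906, 91.00481414794922), 85.58601379394531) [ 0.4579 -0.0546  0.0068]
```

View pics/w1.png

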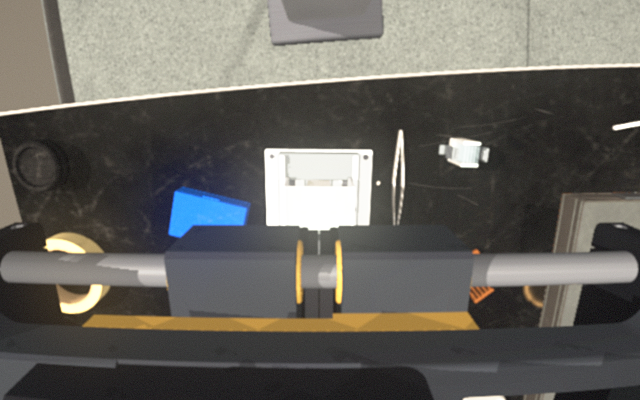

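step_arm([
  [-1,0.05,-0.028,-0.001,-0.3],
  [-1,0.09,-0.028,-0.001,-0.3],
  [-1,0.125,-0.028,-0.001,-0.3],
  [-1,0.15,-0.028,-0.001,-0.3],
  [-1,0.15,-0.028,-0.001,-0.3],
  [-1,0.15,-0.028,-0.001,-0.3],
])

```text
time_s: 3.65
tool_pos: [0.4683, -0.0512, 0.1006]
tool_rot: [-84.5, 89.9, 1.6]
force: [0.4, -0.1, -0.5]
grip_width: 0.0003
```

step_arm([
  [-1,0,-0.012,0,0],
  [-1,0,-0.024,0,0],
  [-1,0,-0.036,0,0],
  [-1,0,-0.048,0,0],
  [-1,0,-0.056,0,0],
  [-1,0,-0.062,0,0],
  [-1,0,-0.066,0,0],
])

```text
time_s: 4.53
tool_pos: [0.5335, -0.0562, 0.0996]
tool_rot: [98.4, 90.0, -175.6]
force: [0.4, -0.1, -0.5]
grip_width: 0.0003
```

step_arm([
  [-1,0,-0.003,0,0],
  [-1,0,-0.006,0,0],
  [-1,0,-0.009,0,0],
  [-1,0,-0.012,0,0],
  [-1,0,-0.012,0,0],
  [-1,0,-0.012,0,0],
])

```text
time_s: 5.28
tool_pos: [0.5452, -0.0569, 0.0996]
tool_rot: [85.7, 90.0, 171.8]
force: [0.9, 0.1, -0.3]
grip_width: 0.0009
```

step_arm([
  [-1,0,0.02,0,0],
  [-1,-0.03,0.04,0,0],
  [-1,-0.08,0.074,0,0],
  [1,-0.08,0.12,0,0],
  [1,-0.08,0.12,0,0],
  [1,-0.08,0.12,0,0],
])

```text
time_s: 6.02
tool_pos: [0.426, -0.0486, 0.1799]
tool_rot: [-54.1, 89.9, 31.9]
force: [0.3, -0.7, -0.2]
grip_width: 0.0223
```

```bash
python3 - <<'E'
from h import *
o=monitor.get_obs();print(o["time_s"],o["tool_pos"],o["grip_width"])
org=np.array([.4720,-.0512]); t=np.radians(-4.5); D=np.array([[np.cos(t),-np.sin(t)],[np.sin(t),np.cos(t)]])
ims=[]
for c in("wrist","scene","top"):
  m=camera_model(c);p,d=read_camera(c);ims.append(p)
  np.savez(c+"2.npz",p=p,d=d)
  ys,xs=np.nonzero(d>0);w=world(m,np.c_[xs,ys],d[ys,xs]);q=(w[:,:2]-org)@D*1000
  near=(abs(q[:,1])<60)&(q[:,0]>-60)&(q[:,0]<125)
  for n,k in(("rib",(w[:,2]>.085)&(w[:,2]<.105)&(q[:,0]>40)),("roof",(w[:,2]>.068)&(w[:,2]<.08)&(q[:,0]>25)),("cassTop",(w[:,2]>.052)&(w[:,2]<.068)&(abs(q[:,0])<27)),("pad",(w[:,2]>.035)&(w[:,2]<.068)&(abs(q[:,0])<27)),):
    k=k&near
    if k.sum()>15: print(c,n,k.sum(),np.percentile(q[k],[2,50,98],axis=0).round(1).tolist(),cv2.minAreaRect(q[k].astype(np.float32)))
  for r in regions_of(c,"cassette")[:3]:
    print(c,r["p"],r["pixel"])
cv2.imwrite("pics/w2.png",np.vstack([cv2.resize(ims[0][20:300,160:500],(600,494)) ])[:,:,::-1])
E
```

```text
6.025 [ 0.42597705 -0.04855472  0.17986978] 0.022313076843486518
wrist cassTop 94 [[-25.0, -35.7], [-22.9, -1.0], [-18.2, 34.8]] ((-21.539356231689453, -0.4888038635253906), (71.47282409667969, 6.904012203216553), 89.8480453491211)
wrist pad 346 [[-25.0, -35.4], [-18.6, -0.1], [-15.3, 34.6]] ((-19.115251541137695, -0.4393196105957031), (71.63455200195312, 12.095706939697266), 89.56327819824219)
wrist 0.7 [492.9, 177.2]
wrist 0.66 [316.3, 217.2]
scene roof 55 [[25.0, -34.0], [31.9, 26.0], [43.3, 37.9]] ((33.54371643066406, 2.060382843017578), (73.38658905029297, 17.025341033935547), 87.55181121826172)
scene cassTop 116 [[-23.5, -32.5], [-12.2, 14.5], [24.3, 38.5]] ((0.44326019287109375, 3.3107452392578125), (72.5682144165039, 50.37409591674805), 89.01824188232422)
scene pad 275 [[-23.3, -33.0], [-10.9, 11.6], [22.5, 38.6]] ((0.8350944519042969, 4.448680877685547), (78.08548736572266, 51.11865997314453), 89.01824188232422)
scene 0.81 [273.8, 213.1]
scene 0.79 [306.3, 246.5]
scene 0.74 [348.8, 205.8]
top 0.58 [273.9, 191.8]
top 0.41 [281.9, 237.7]
```

View pics/w2.png

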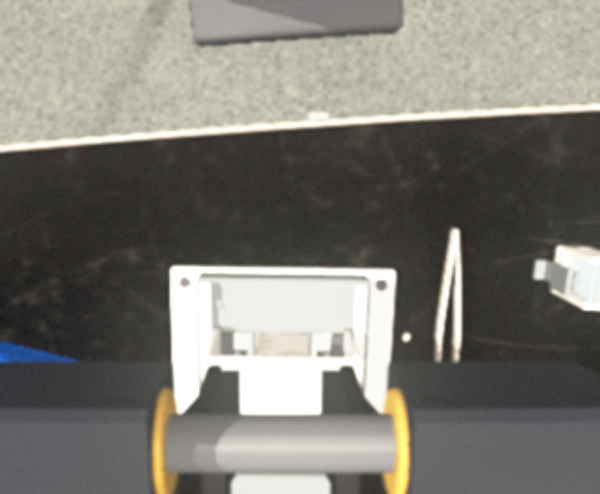

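```bash
python3 - <<'E'
from h import *
p=np.load("scene2.npz")["p"]; q=np.load("top2.npz")["p"]
a=cv2.resize(p[150:270,280:400],(400,400),interpolation=3);b=cv2.resize(q[160:260,280:380],(400,400),interpolation=3)
cv2.imwrite("pics/s2.png",np.hstack([a,b])[:,:,::-1])
E
```

```text
(no output)
```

View pics/s2.png

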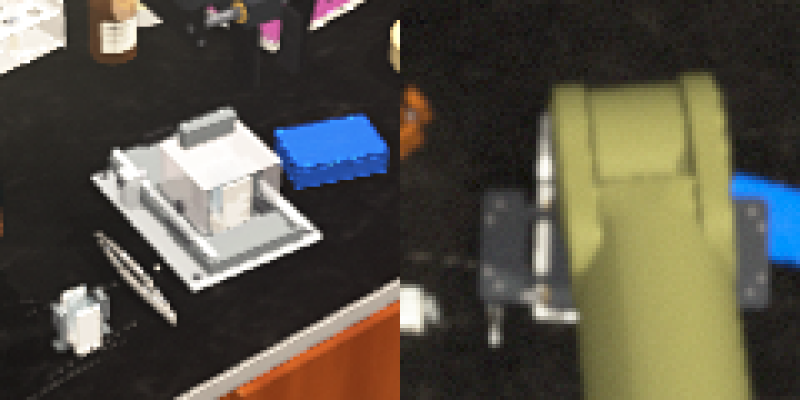

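```bash
python3 - <<'E'
from h import *
z=np.load("scene2.npz");m=camera_model("scene");d=z["d"];ys,xs=np.nonzero(d>0);w=world(m,np.c_[xs,ys],d[ys,xs])
o=monitor.get_obs()["tool_pos"];print(o)
k=(np.linalg.norm(w[:,:2]-o[:2],axis=1)<.07)&(w[:,2]>.1)&(w[:,2]<.3)
print(k.sum(),np.percentile(w[k],[0,1,5,50],axis=0).round(3))
j=k&(w[:,2]<w[k,2].min()+.02);print(w[j].round(3)[:20],xs[j].min(),xs[j].max(),ys[j].max())
print(np.array(camera_model("wrist")["xyz"])-o)
x0,x1,y1=xs[j].min(),xs[j].max(),ys[j].max()
c=z["p"][max(0,y1-110):y1+40,max(0,x0-60):x1+90];cv2.imwrite("pics/s3.png",cv2.resize(c,None,fx=4,fy=4)[:600,:800,::-1])
E
```

```text
[ 0.42588147 -0.04886351  0.17928284]
1414 [[ 0.384 -0.117  0.18 ]
 [ 0.386 -0.111  0.184]
 [ 0.389 -0.096  0.194]
 [ 0.407 -0.033  0.274]]
[[ 0.435 -0.065  0.197]
 [ 0.429 -0.064  0.2  ]
 [ 0.431 -0.063  0.197]
 [ 0.429 -0.064  0.197]
 [ 0.432 -0.063  0.193]
 [ 0.428 -0.064  0.195]
 [ 0.423 -0.062  0.198]
 [ 0.42  -0.063  0.2  ]
 [ 0.418 -0.068  0.199]
 [ 0.414 -0.07   0.2  ]
 [ 0.433 -0.064  0.189]
 [ 0.429 -0.064  0.191]
 [ 0.424 -0.063  0.195]
 [ 0.417 -0.063  0.198]
 [ 0.416 -0.066  0.197]
 [ 0.415 -0.068  0.197]
 [ 0.416 -0.072  0.196]
 [ 0.438 -0.025  0.199]
 [ 0.431 -0.063  0.188]
 [ 0.427 -0.063  0.19 ]] 350 371 177
[-0.06875994  0.00407798  0.16495216]
```

View pics/s3.png

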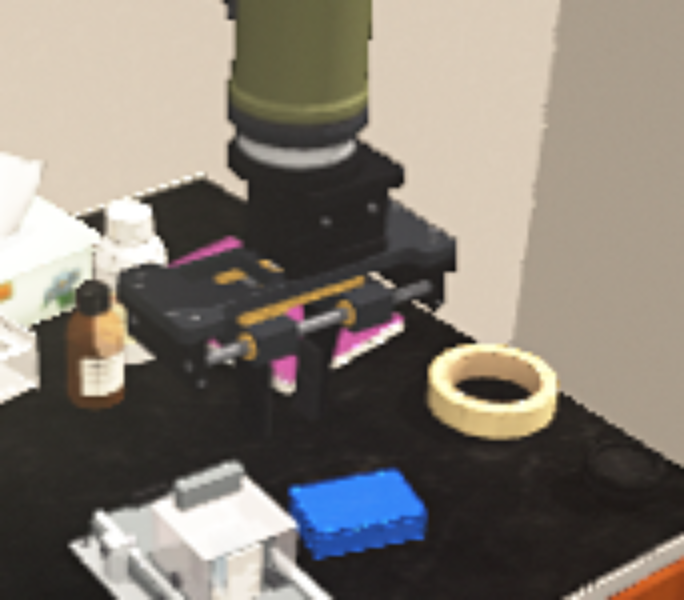

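```bash
python3 - <<'E'
from h import *
m=camera_model("scene")
g=cv2.cvtColor(np.load("scene2.npz")["p"],cv2.COLOR_RGB2GRAY)
print(g[160:182,348:376:1])
for px in((356.5,175.5),(368,171.5)):
  for zz in(.16,.17,.18,.19): print(px,zz,atz(m,[px],zz).round(3))
E
```

```text
[[ 36  37  35  37  36  35  37  35  35  54 103 144 149 138 145 123  41  42
   44  40  42  44  38  35  36  35  35  38]
 [ 38  36  36  35  36  36  37  36  35  58 132 186 152 147 147 119  36  42
   46  43  42  43  39  34  36  39  38  39]
 [ 40  37  35  36  36  36  36  34  34  62 146 198 196 215 155 159  31  40
   44  45  44  43  38  34  38  39  39  39]
 [ 40  37  36  36  34  35  38  36  35  62 134 201 223 209 189 196  32  40
   41  43  43  42  35  36  39  39  39  40]
 [ 43  39  36  35  35  36  36  37  37  37  46 133 209 226 239 159  33  40
   42  42  42  41  36  34  39  37  37  38]
 [ 39  39  36  36  34  36  35  36  39  43  30  23  51 111 111  30  39  42
   41  43  44  42  34  35  38  37  39  45]
 [ 41  38  35  35  35  35  36  37  41  43  35  34  33  32  33  37  43  40
   42  43  43  40  35  35  37  38  41  44]
 [ 42  43  35  35  34  34  35  36  40  44  40  35  37  36  36  42  43  41
   41  41  44  40  34  34  34  36  39  37]
 [ 39  38  34  33  34  32  36  35  38  45  39  35  36  37  39  43  41  42
   42  42  43  40  34  38  35  36  36  37]
 [ 39  37  36  36  36  35  33  36  38  44  38  
[... 1126 characters left out ...]
42  39  41  38  39  39  38  35  37  37  35  36  36  36  35  35  36  36
   37  35  33  33  33  34  36  35  34  37]
 [ 35  35  38  39  37  38  38  37  38  38  37  36  37  35  39  36  35  34
   35  33  34  32  33  36  38  38  37  37]
 [ 50  40  36  39  37  36  36  35  37  35  37  36  36  36  37  37  37  38
   39  39  37  35  34  37  38  37  36  40]]
(356.5, 175.5) 0.16 [[ 0.444 -0.052  0.16 ]]
(356.5, 175.5) 0.17 [[ 0.433 -0.042  0.17 ]]
(356.5, 175.5) 0.18 [[ 0.422 -0.033  0.18 ]]
(356.5, 175.5) 0.19 [[ 0.411 -0.023  0.19 ]]
(368, 171.5) 0.16 [[ 0.441 -0.086  0.16 ]]
(368, 171.5) 0.17 [[ 0.43  -0.076  0.17 ]]
(368, 171.5) 0.18 [[ 0.419 -0.066  0.18 ]]
(368, 171.5) 0.19 [[ 0.408 -0.056  0.19 ]]
```

The hood did not move. In the scene picture the fingertips seem to end higher than stated, near the TCP itself, so they probably passed over the rib. I'll go back in front of the rib and check against the white hood.

step_arm([
  [-1,0.02,-0.02,0,0],
  [-1,0.04,-0.038,0,0],
  [-1,0.07,-0.038,0,0],
  [-1,0.08,-0.038,0,0],
  [-1,0.08,-0.038,0,0],
  [-1,0.08,-0.038,0,0],
])

```text
time_s: 7.08
tool_pos: [0.4643, -0.0513, 0.1007]
tool_rot: [-74.0, 89.9, 12.1]
force: [0.4, -0.0, 1.1]
grip_width: 0.0041
```

```bash
python3 - <<'E'
from h import *
o=monitor.get_obs();print(o["time_s"],o["tool_pos"],o["grip_width"],o["force"])
p,d=read_camera("scene");m=camera_model("scene")
c=p[120:230,290:410];cv2.imwrite("pics/s4.png",cv2.resize(c,None,fx=5,fy=5,interpolation=0)[:,:,::-1])
ys,xs=np.nonzero(d>0);w=world(m,np.c_[xs,ys],d[ys,xs]);g=p.max(2)[ys,xs]
k=(np.linalg.norm(w[:,:2]-o["tool_pos"][:2],axis=1)<.03)&(w[:,2]>.06)&(w[:,2]<.14)&(g<70)
print(k.sum(),np.percentile(w[k],[0,5,50],axis=0).round(3), ys[k].max(),xs[k][ys[k]>ys[k].max()-3])
t=o["tool_pos"]
for dz in(.0,.01,.019):
  P=t-[0,0,dz]; pr=cv2.projectPoints((P[None]-m["xyz"])@Rc(m),np.zeros(3),np.zeros(3),np.array([[m["fx"],0,m["cx"]],[0,m["fy"],m["cy"]],[0,0,1]]),np.array([m["k1"],0,0,0.]))[0]
  print(dz,pr.ravel(),(pr.ravel()-[290,120])*5)
E
```

```text
7.075 [ 0.46426947 -0.05125702  0.10066018] 0.004143859836789589 [ 0.4112413  -0.00928754  1.0575422 ]
125 [[ 0.451 -0.062  0.104]
 [ 0.452 -0.059  0.109]
 [ 0.456 -0.045  0.123]] 192 [347 348 349 350 351 352 353 354 355 348 349 350 349 350]
0.0 [350.6090612 190.8199757] [303.045306   354.09987852]
0.01 [350.4892329  193.90234647] [302.44616451 369.51173237]
0.019 [350.38229001 196.64802849] [301.91145004 383.24014244]
```

View pics/s4.png

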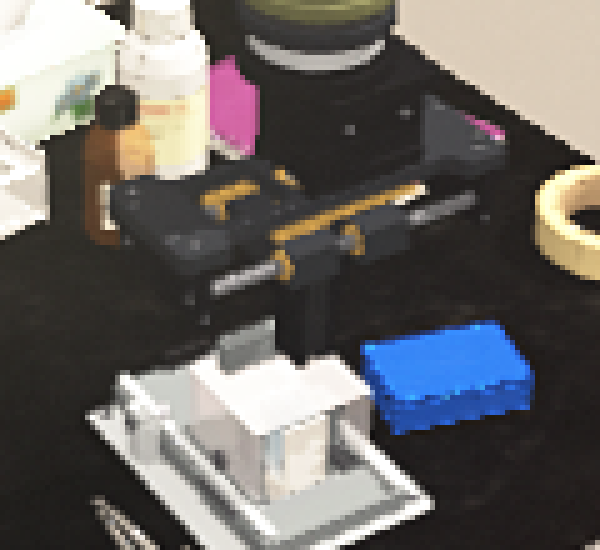

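The tips end at about crop (305,362), which is roughly TCP height and well above the 19 mm ahead that was stated. I'll lower by about 18 mm in small steps and watch the force.

step_arm([
  [-1,0.006,0,0,0],
  [-1,0.012,0,0,0],
  [-1,0.018,0,0,0],
  [-1,0.018,0,0,0],
])

```text
time_s: 7.62
tool_pos: [0.4629, -0.0513, 0.081]
tool_rot: [107.3, 89.9, -166.6]
force: [0.5, 0.0, 1.0]
grip_width: 0.0008
```

```bash
python3 - <<'E'
from h import *
o=monitor.get_obs();print(o["time_s"],o["tool_pos"],o["grip_width"],o["force"])
p,d=read_camera("scene");m=camera_model("scene")
c=p[160:210,320:380];print(p[188:206,344:358].max(2))
E
```

```text
7.625 [ 0.46293767 -0.05132302  0.08100345] 0.0007962681132034032 [0.50111758 0.02297909 0.95480988]
[[113  65  33  36  36  37  36  38  43  46  45  38  37  37]
 [115  81  31  37  35  36  37  39  46  45  43  35  33  32]
 [111  81  31  34  35  36  37  42  46  45  41  44  67  53]
 [136 130  26  34  35  36  37  41  47  44  36  83 176 179]
 [240 246  22  33  35  36  38  38  47  44  35  83 233 255]
 [255 239  20  32  35  36  36  38  45  44  33  87 220 255]
 [255 224  17  32  36  36  35  38  46  44  31 121 243 253]
 [255 235  52  25  33  35  35  40  45  43  30 120 242 252]
 [255 255 199  65  26  34  36  40  44  37  25 115 241 252]
 [255 255 255 209  60  25  31  35  36  62 100 137 243 251]
 [255 255 255 255 197  81  24  50  98 195 247 234 255 250]
 [253 253 254 255 255 225 113 179 243 255 255 255 255 253]
 [252 251 251 252 253 254 246 255 255 255 254 255 255 255]
 [251 250 250 249 251 251 252 254 254 255 253 254 233 121]
 [249 250 249 249 249 251 250 250 249 240 198 127 106 112]
 [248 248 250 249 247 244 246 229 204 241 255 196 109 122]
 [249 248 247 247 233 207 193 238 250 242 222 188 107 154]
 [247 235 197 189 242 255 251 236 228 230 229 190 107 133]]
```

step_arm([
  [-1,0,-0.012,0,0],
  [-1,0,-0.024,0,0],
  [-1,0,-0.036,0,0],
  [-1,0,-0.044,0,0],
  [-1,0,-0.052,0,0],
  [-1,0,-0.06,0,0],
  [-1,0,-0.065,0,0],
  [-1,0,-0.07,0,0],
])

```text
time_s: 8.68
tool_pos: [0.5329, -0.0561, 0.0815]
tool_rot: [88.2, 89.9, 174.3]
force: [-3.9, 0.5, 3.8]
grip_width: 0.0011
```

step_arm([
  [-1,0,-0.003,0,0],
  [-1,0,-0.006,0,0],
  [-1,0,-0.009,0,0],
  [-1,0,-0.012,0,0],
  [-1,0,-0.012,0,0],
])

```text
time_s: 9.3
tool_pos: [0.5458, -0.0568, 0.0817]
tool_rot: [-94.8, 90.0, -8.7]
force: [-0.2, 0.3, 0.3]
grip_width: 0.0005
```

```bash
cat > hood.py <<'E'
from h import *
o=monitor.get_obs();print(o["time_s"],o["tool_pos"],o["grip_width"],o["force"])
org=np.array([.4720,-.0512]); t=np.radians(-4.5); D=np.array([[np.cos(t),-np.sin(t)],[np.sin(t),np.cos(t)]])
m=camera_model("scene");p,d=read_camera("scene");np.savez("cur.npz",p=p,d=d)
r=regions_of("scene","hood_rib")
ys,xs=np.nonzero(d>0);w=world(m,np.c_[xs,ys],d[ys,xs]);q=(w[:,:2]-org)@D*1000;g=p.max(2)[ys,xs]
print("tcp dock",(o["tool_pos"][:2]-org)@D*1000,[(round(x["p"],2),x["pixel"]) for x in r])
k0=(abs(q[:,1])<36)&(g>90)&(q[:,0]>-40)&(q[:,0]<125)
for n,lo,hi in(("rib",.083,.103),("roof",.068,.08)):
  k=k0&(w[:,2]>lo)&(w[:,2]<hi); print(n,k.sum(),np.percentile(q[k],[0,3,50,97],axis=0).round(1).tolist() if k.any() else 0)
E
python3 hood.py
```

```text
9.3 [ 0.54575271 -0.0567896   0.08172426] 0.0005131401825141518 [-0.16324933  0.27569721  0.25536306]
tcp dock [73.96390756  0.21419747] [(0.65, [330.4, 188.3])]
rib 52 [[59.9, -8.9], [62.0, -6.9], [86.8, 16.5], [95.7, 26.0]]
roof 305 [[35.2, -34.1], [37.7, -33.1], [62.3, 6.0], [97.1, 34.8]]
```

The hood snapped: the resisting force dropped to about 0 and the roof's front edge is now at dock x of about 36 mm, so the travel is about 70 mm. I'll retract, open the fingers and measure the cassette.

step_arm([
  [-1,-0.005,0.02,0,0],
  [-1,-0.04,0.05,0,0],
  [-1,-0.09,0.08,0,0],
  [1,-0.14,0.11,0,0],
  [1,-0.15,0.12,0,0],
  [1,-0.15,0.12,0,0],
  [1,-0.15,0.12,0,0],
  [1,-0.15,0.12,0,0],
])

```text
time_s: 10.4
tool_pos: [0.4253, -0.0488, 0.2302]
tool_rot: [121.6, 89.8, -152.4]
force: [-0.4, -0.0, -0.5]
grip_width: 0.0429
```

```bash
python3 hood.py; python3 - <<'E'
from h import *
s=camera_model("scene");print("tip ray",[atz(s,[(350,199)],z).round(4).tolist() for z in(.075,.08,.085,.09)])
org=np.array([.4720,-.0512]); t=np.radians(-4.5); D=np.array([[np.cos(t),-np.sin(t)],[np.sin(t),np.cos(t)]])
m=camera_model("wrist");p,d=read_camera("wrist")
ys,xs=np.nonzero(d>0);w=world(m,np.c_[xs,ys],d[ys,xs]);q=(w[:,:2]-org)@D*1000
for lo,hi in((.058,.07),(.045,.056)):
  k=(w[:,2]>lo)&(w[:,2]<hi)&(abs(q[:,0])<30)&(abs(q[:,1])<38)
  print(lo,k.sum(), np.percentile(q[k],[0,3,50,97,100],axis=0).round(1).tolist() if k.any() else 0, cv2.minAreaRect(q[k].astype(np.float32)) if k.any() else 0)
k=(abs(q[:,0])<30)&(abs(q[:,1])<38)&(w[:,2]>.03)&(w[:,2]<.09)
u,v=np.median(xs[k]).astype(int),np.median(ys[k]).astype(int);print(u,v)
for r in regions_of("wrist","cassette"):
  kk=r["pixels"]&(d>0);b,a=np.nonzero(kk);ww=world(m,np.c_[a,b],d[b,a]);qq=(ww[:,:2]-org)@D*1000
  print(r["p"],r["pixel"],kk.sum(),np.median(qq,0),qq.min(0),qq.max(0),cv2.minAreaRect(qq.astype(np.float32)),np.percentile(ww[:,2],[5,50,95]))
c=p[max(0,v-75):v+75,max(0,u-100):u+100];cv2.imwrite("pics/w3.png",cv2.resize(c,None,fx=4,fy=4)[:600,:800,::-1])
E
```

```text
10.4 [ 0.42525774 -0.04882406  0.23017523] 0.04293613652156296 [-0.43197285 -0.00995554 -0.5323694 ]
tcp dock [-46.78458284  -1.29873537] [(0.78, [329.8, 186.6])]
rib 95 [[82.4, -21.9], [83.6, -20.4], [87.9, 3.1], [96.1, 26.0]]
roof 335 [[35.7, -35.6], [37.7, -32.6], [64.6, 2.5], [97.1, 34.5]]
tip ray [[[0.4636, -0.0497, 0.075]], [[0.4586, -0.0456, 0.08]], [[0.4536, -0.0415, 0.085]], [[0.4485, -0.0374, 0.09]]]
0.058 674 [[-18.9, -27.3], [-18.5, -26.2], [-1.9, -0.4], [16.1, 25.5], [17.5, 26.7]] ((-0.6261997222900391, -0.30576133728027344), (36.44914627075195, 54.01066589355469), 0.26672664284706116)
0.045 234 [[-19.3, -27.9], [-18.7, -25.7], [-7.7, 0.4], [13.9, 24.6], [14.1, 27.1]] ((-2.5886287689208984, -0.3669872283935547), (33.38193130493164, 55.03295135498047), 0.16246870160102844)
320 221
0.95 [473.7, 169.1] 1122 [-55.03495647 154.71106288] [-67.06168449 139.74186533] [-31.40745703 196.01927272] ((-50.95009231567383, 166.33502197265625), (54.76924514770508, 30.973569869995117), 74.00098419189453) [0.00490731 0.03802356 0.04316261]
0.56 [317.9, 221.0] 1674 [-1.70269334 -0.45456773] [-19.26164317 -27.29148758] [17.27689106 26.84564024] ((-1.0245304107666016, -0.08770179748535156), (54.22883987426758, 36.20029067993164), 88.84879302978516) [0.02098937 0.04991714 0.06469141]
```

View pics/w3.png

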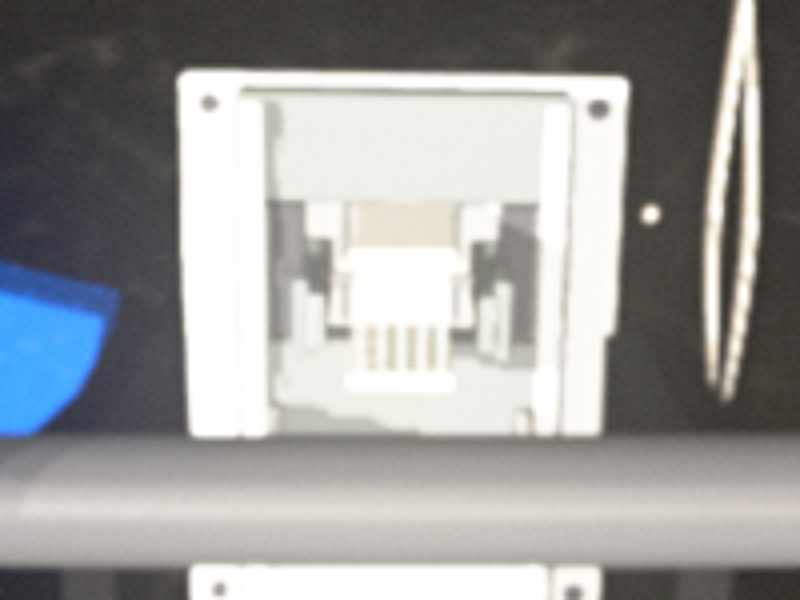

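step_arm([
  [1,0.0,-0.02,0.001,0],
  [1,0.03,-0.046,0.001,0],
  [1,0.07,-0.046,0.001,0],
  [1,0.11,-0.046,0.001,0],
  [1,0.12,-0.046,0.001,0],
  [1,0.12,-0.046,0.001,0],
])

```text
time_s: 11.35
tool_pos: [0.4716, -0.0509, 0.1118]
tool_rot: [142.0, 90.0, -131.9]
force: [0.5, -0.5, 0.2]
grip_width: 0.0872
```

```bash
python3 -c "
from h import *
print(monitor.get_obs()['grip_width'],togo(.4714,-.0515,.031,-4.5))"; python3 hood.py
```

```text
0.08715357207591293 (array([ 0.0808,  0.0001, -0.0005]), np.float64(0.55), array([ 0.4716, -0.0509,  0.1118]), [[-0.0, -0.998, 0.069], [-0.001, 0.069, 0.998], [-1.0, 0.0, -0.001]])
11.35 [ 0.47161841 -0.05093313  0.1118335 ] 0.08715357207591293 [ 0.50553186 -0.45724718  0.19239609]
tcp dock [-0.40135543  0.23611284] [(0.59, [329.1, 187.8])]
rib 17 [[84.5, -20.4], [84.6, -19.8], [87.5, 23.7], [96.7, 26.5]]
roof 243 [[35.9, -35.3], [37.8, -33.3], [63.8, -3.0], [98.6, 35.5]]
```

step_arm([
  [1,0.02,0,-0.0005,0.5],
  [1,0.04,0,-0.0005,0.5],
  [1,0.055,0,-0.0005,0.5],
  [1,0.065,0,-0.0005,0.5],
  [1,0.065,0,-0.0005,0.5],
])

```text
time_s: 12.08
tool_pos: [0.4714, -0.0514, 0.0465]
tool_rot: [115.2, 90.0, -159.2]
force: [-0.0, 0.2, -0.1]
grip_width: 0.0872
```

step_arm([
  [1,0.005,0,0,0],
  [1,0.01,0,0,0],
  [1,0.015,0,0,0],
  [1,0.015,0,0,0],
])

```text
time_s: 12.58
tool_pos: [0.4711, -0.0513, 0.0312]
tool_rot: [102.6, 90.0, -171.8]
force: [-1.1, -0.4, 0.7]
grip_width: 0.087
```

```bash
python3 hood.py; python3 - <<'E'
from h import *
c=np.load("cur.npz")["p"][140:240,290:410];cv2.imwrite("pics/s5.png",cv2.resize(c,None,fx=6,fy=6,interpolation=3)[:,:,::-1])
E
```

```text
12.575 [ 0.4711123  -0.05133746  0.03123368] 0.08699532059951764 [-1.10438514 -0.43598097  0.70387535]
tcp dock [-0.87417993 -0.20668475] []
rib 32 [[86.4, -20.8], [86.6, -20.6], [91.6, 3.6], [98.1, 25.5]]
roof 42 [[36.4, -35.4], [37.9, -32.8], [68.6, -7.4], [88.2, 10.4]]
```

View pics/s5.png

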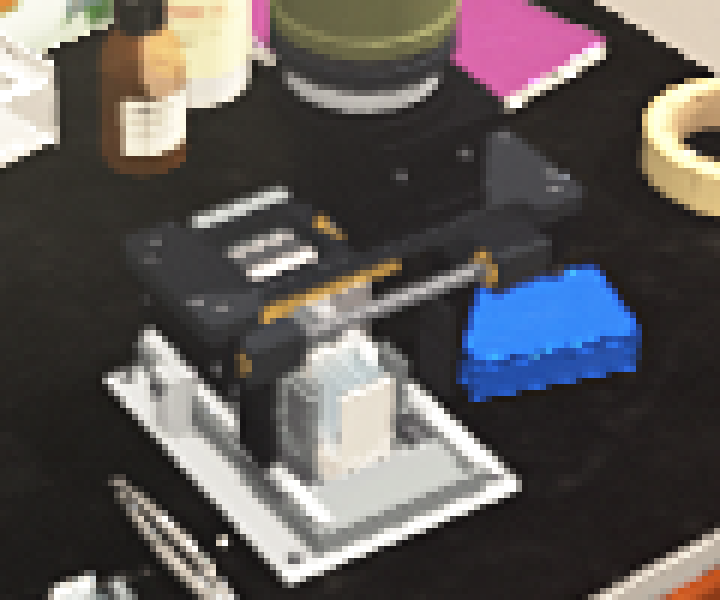

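The fingers straddle the pads: near finger at crop (258,430), far finger at (435,350). They are clear of the rails and the hood is still open. Now I pinch.

step_arm([
  [0,0,0,0,0],
  [-0.3,0,0,0,0],
  [-1,0,0,0,0],
  [-1,0,0,0,0],
  [-1,0,0,0,0],
  [-1,0,0,0,0],
  [-1,0,0,0,0],
  [-1,0,0,0,0],
], newtons=18)

```text
time_s: 13.68
tool_pos: [0.4716, -0.0512, 0.0319]
tool_rot: [-11.6, 90.0, 74.0]
force: [-1.1, 0.9, 6.2]
grip_width: 0.0408
```

step_arm([
  [-1,-0.004,0,0,0],
  [-1,-0.008,0,0,0],
  [-1,-0.014,0,0,0],
  [-1,-0.02,0,0,0],
  [-1,-0.02,0,0,0],
], newtons=20)

```text
time_s: 14.3
tool_pos: [0.4721, -0.0512, 0.0523]
tool_rot: [-68.0, 89.9, 17.6]
force: [-0.0, 1.1, -1.9]
grip_width: 0.0406
```

```bash
python3 hood.py; python3 - <<'E'
from h import *
c=np.load("cur.npz")["p"][140:240,290:410];cv2.imwrite("pics/s6.png",cv2.resize(c,None,fx=6,fy=6,interpolation=3)[:,:,::-1])
E
```

```text
14.3 [ 0.47205208 -0.0512359   0.05228438] 0.040580288129006166 [-0.04733178  1.13664921 -1.88682431]
tcp dock [ 0.05473454 -0.03170293] [(0.41, [324.4, 199.0])]
rib 29 [[-18.3, -13.2], [-14.0, -13.1], [-3.1, -0.6], [11.1, 19.2]]
roof 74 [[-19.6, -34.1], [-17.3, -32.3], [-7.4, 5.2], [54.8, 24.0]]
```

View pics/s6.png

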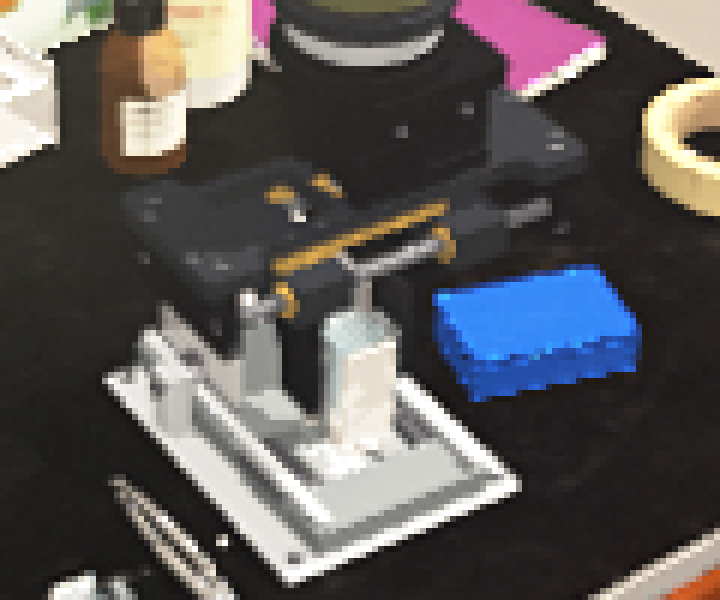

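The cassette rises with the fingers, upright (body at crop (365,390)), and the force change matches its weight. I continue to 10 cm.

step_arm([
  [-1,-0.008,0,0,0],
  [-1,-0.018,0,0,0],
  [-1,-0.028,0,0,0],
  [-1,-0.038,0,0,0],
  [-1,-0.048,0,0,0],
  [-1,-0.058,0,0,0],
  [-1,-0.068,0,0,0],
  [-1,-0.076,0,0,0],
  [-1,-0.08,0,0,0],
  [-1,-0.08,0,0,0],
  [-1,-0.08,0,0,0],
  [-1,-0.08,0,0,0],
])

```text
time_s: 15.9
tool_pos: [0.4712, -0.0513, 0.1313]
tool_rot: [107.1, 90.0, -167.4]
force: [-0.3, -0.5, -1.6]
grip_width: 0.0406
```

```bash
python3 hood.py; python3 - <<'E'
from h import *
c=np.load("cur.npz")["p"][120:240,290:410];cv2.imwrite("pics/s7.png",cv2.resize(c,None,fx=5,fy=5,interpolation=3)[:,:,::-1])
E
```

```text
15.9 [ 0.47124751 -0.05133367  0.13133124] 0.04055055529874553 [-0.27379707 -0.47371595 -1.56851455]
tcp dock [-0.73968466 -0.19229691] [(0.95, [329.6, 184.8]), (0.63, [350.0, 179.6])]
rib 87 [[81.8, -17.8], [83.3, -16.7], [87.7, 7.9], [96.3, 25.5]]
roof 229 [[37.0, -21.5], [39.2, -13.2], [67.8, 15.2], [99.1, 34.7]]
```

View pics/s7.png

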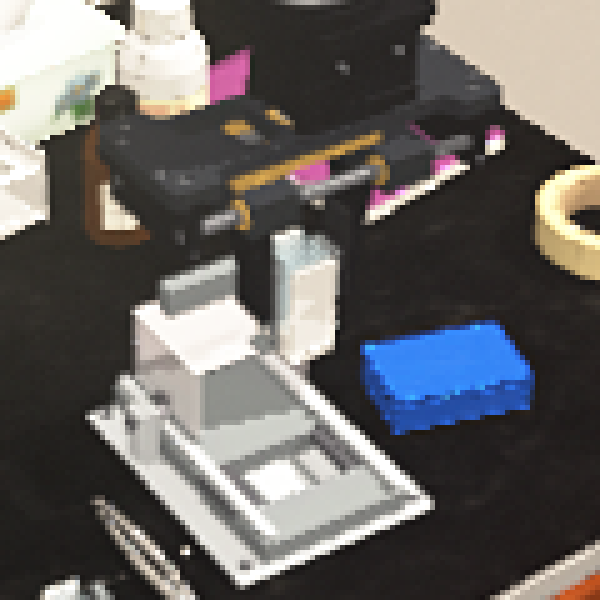

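The cassette is upright in the fingers (crop (305,310)), the dock's well is empty (275,475), and the hood is open at the back. I hand it in.

```bash
python3 -c "
from h import *
o=monitor.get_obs();print(o['tool_pos'],o['grip_width'],abs(o['joint_velocities']).max());print(env.sign_off())"
```

```text
[ 0.47132854 -0.05132295  0.13142596] 0.040464089914372156 0.14752820567534866
the job is handed in; nothing more can be done
None
```

I pushed the hood open past its plunger, pinched both of the cassette's catches at 18–20 N and lifted it straight up 10 cm. I handed the job in at about 16 s with the cassette still held; no verdict is reported.

- **Last checks:** Finger opening was 40.5 mm, close to the 42 mm stated for fully pinched. The tool was lifted 100 mm and still. In the last picture the cassette hung upright over its empty seat, and the hood's travel measured about 70 mm. The cuvette box, tweezers and tape roll looked unmoved; I did not check the black puck box and screwdriver at the end.
- **What failed or disagreed:** The first push missed. The fingertips sit at about the reported TCP height or a few mm above it, not 19 mm ahead as described, so they passed over the rib without moving the hood. I repeated the push about 18 mm lower, and it snapped open. I set the grasp height by the same correction.

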